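# Load a movement carrier into the hand-setting nest under its drop catch

### The arm

A 6-joint arm with a two-finger parallel gripper is mounted at the origin on a cart in front of the work surface, level with it; the furniture and walls round the work are solid. World frame = base frame: x ahead of the robot, y to its left, z up, the work surface at z = 0. Lengths are in mm, angles in rad, forces in N, time in s.
With the tool pointing down it reaches from about 325 to 925 mm from the base axis. Payload 3.1 kg.
Tool frame: the origin (TCP) lies at the very end of the fingers, on their centre line; the grasp point (between the pads) lies 19 mm behind it; z points along the fingers, y is the line along which they close (so a half turn about z gives the same grasp; the last joint's range is limited). The gripper opens to 85 mm and grips with 20 to 120 N. Pads are 22 mm wide; open, the fingers measure 114 mm over their backs; the gripper's body (76 mm by 85 mm) begins 54 mm behind the grasp point. The pads swing forward as they close: fully open they stand 13 mm farther back than shut.
Start: joints at [1.131, 0.217, 1.613, -0, 1.311, -0.112], TCP at [201.207, 591.739, 195.5] pointing down, gripper open.
Joint ranges: [-2.75, 2.75], [-0.78, 2.1], [0.31, 2.55], [-1.13, 4.27], [0.13, 2.63], [-2.58, 2.58]. Speed limits (rad/s): [2.79, 2.79, 3.14, 3.14, 3.14, 3.14].

### API

Orientations are given as a unit quaternion [w, x, y, z].
In Python, from rig import r gives the robot as it stands.
- The arm moves only by the tool jog_arm, never from a script. Its argument "increments" is one flat list of numbers, 4 for each row, row after row: the shift along the tool's x, y, z in cm, then the turn about the tool's z in degrees. In form: [dx, dy, dz, twist, dx, dy, dz, twist, ...]. A call has 1 to 20 rows; each row shifts and turns the commanded pose from where the row before left it, along the tool's axes as they then stand; what a row does not reach is not made up. A row lasts 1/12 s, in which the tool goes at most 41.7 mm and 7.16 degrees, less where a joint would pass 70% of its speed; a pose out of reach is approached as far as the arm can. A call with a gripper value outside its range is refused whole. "hand" is the finger opening in cm, from 0 to 8.54, set as the call begins (left out, the last holds). The fingers move at their own pace and stop on an object; "newtons" is the grip in N (left out, the last holds). Time passes only in rows, so rows that do not move let the fingers close. It gives the time, the measured TCP pose, the force, the opening and the grip force at its end, in the units of the state.
- r.observe(): the state, without advancing time (a new reading comes with each control period).
- r.camera(name): name is "scene" or "top" or "wrist"; returns a dict with "img" (384x512x3 uint8, blue, green, red), "depth" (384x512 float32, mm along the optical axis (not along the pixel's ray), 0 where there is no reading), "K" (3x3 intrinsics, pixels), "origin" and "rotation" of the camera in the world. Camera axes: x right, y down, z forward; pixel columns grow to the right and rows downward; lengths in mm; the calibration is good to about 2 mm. A picture is of the moment at which its call begins.
- r.finish_job(): hands the job in; it is judged then, once.
The state is a dict: "clock": time; "qpos": joint angles; "qvel": joint speeds; "joint_torque": joint torques, N m; "ee_pos": TCP position; "eef_rot": TCP orientation; "force": force on the tool from outside, world axes, zero at the start; "wrist_torque": the same for the moment, N m; "gripper_width": finger opening in mm; "finger_force": force on a finger pad.
Only numpy, scipy, OpenCV 4.12 (cv2) and the standard library are available. Lean on these libraries where they do the work, as an engineer would, in place of code of your own. Each camera call takes 0.05 s, during which the arm holds its last target. There are 200 camera calls.

### The job

Take the movement carrier by its upright tab, set it flat between the nest's flared guide rails with the rounded edge towards the end stop, and slide it in so that its own edge lifts the drop catch, on against the sprung end stop until the catch has dropped fully behind it, then let go so that the spring holds it against the catch. Slide it gently, never forcing the carrier against rails, catch or stop with more than 15 N, keep the gripper off the nest and its catch, and leave the other things on the bench where they are.

Things in the scene. Friction and masses are not known exactly. Their poses are not given: they have to be found in the camera images.
- carrier: Movement carrier: grey plastic plate, 90 mm long (its x), 72 wide (y), 12 thick, 0.13 to 0.24 kg. Origin: centre of the underside, z up. Leading edge at x = +45 mm is rounded (6 mm bull nose), trailing edge at x = -45 is square. Ahead of the tab a watch movement lies in a black ring (centre x = +17, 45 mm across, top 20 mm over the underside).
- carrier_tab (a point): Middle of the top of the carrier's upright aluminium grip tab (carrier x = -20 mm, y = 0, z = 48 mm). The tab is 10 mm thick along x, 30 mm wide along y and rises from the 12 mm plate; pinch it along the carrier's x.
- nest: Hand-setting nest, fixed to the bench: aluminium base 10 mm thick, x = -170 to +130 mm, y = -74 to +52, origin at bench level on the channel's middle line. The carrier slides towards nest +x (roughly away from the robot), its x along nest x. A dark steel stop bar along the -y side carries the drop catch and the end stop together.
- rails: The nest's two guide rails with all they carry (keeper lips, stop bar, drop catch, plunger, end stop); same origin and axes as the nest. Not the floor plate.
- nest_mouth (a point): On the channel floor (10 mm above the bench) at nest x = -73 mm, y = 0: the mouth of the two steel rails, about 90 mm wide, narrowing to the straight channel at x = -30 mm. Nearer the robot the floor is open: lower the carrier with its origin at nest x = -135 to -125 mm, clear of the catch's hinge. Straight channel 74 mm wide (1 mm beside the carrier each side), rails 14.5 mm high.
- nest_lips (a point): On the channel floor at nest x = +5 mm, y = 0: from here to x = +125 mm keeper lips overhang the channel by 3 mm a side, 14.5 to 18.5 mm above the floor. The carrier origin rests at floor height, 10 mm above the nest's origin.
- nest_end (a point): On the channel floor at nest x = +98.5 mm, y = 0: where the rigid end stop's face is at the stop bar's MIDDLE setting. The bar, with stop and catch, is clamped up to 15 mm either way along x; the setting is not measured, so feel for the end. A spring plunger 7 mm proud of the stop (at y = -28 mm) pushes back with 1 N when met, 0.9 N more per mm.
- nest_latched (a point): On the channel floor at nest x = +48 mm, y = 0: carrier origin when latched, at the middle setting (true value 33 to 63 mm). The plunger is met 1.5 mm before it; the catch drops about 2.5 to 3 mm beyond it (spring about 5 N, plus 1 to 2 N friction); the rigid stop comes 5.5 mm beyond it (spring about 7 N). Released, the spring pushes it back onto the catch.
- catch (a joint): Drop catch, rad: 0 = down (tip 2 mm over the floor), about 0.2 = lying on a passing carrier; falls by its weight. Steel pawl at nest y = -34 to -23 mm (no part nearer the middle than -22), black ball on its free end. At middle setting: hinge x = -47, 36 mm above the bench, post 48 high; end face x = +3. It begins to lift when the carrier origin is at about x = -72 mm + setting.
- movement_vice: Bystander: small red movement vice, 34 x 59 x 16 mm. Origin under its centre.
- tape_roll: Bystander: roll of tan tape lying flat, 100 mm across, 25 mm high. Origin under its centre.
- loupe: Bystander: black eye loupe, 34 mm across, 30 mm high. Origin under its centre.
- oil_cup: Bystander: small round oil cup with red lid, 34 mm across, 26 mm high. Origin under its centre.
Things that resemble listed ones, but are neither listed nor needed, are in the scene too. There is more than one size of the carrier; the one meant has the size given above.

How it is judged (in metres and radians):
On the way, in this order (a step that is already met when the one before it is completed fails the run):
1. the carrier lies flat on the channel floor in the mouth of the rails, in front of the catch, which is still down (x of carrier in the frame of nest between -0.145 and -0.055 m and y of carrier in the frame of nest between -0.01 and 0.01 m and z of carrier in the frame of nest below 0.013 m and value of joint catch below 0.05 rad), for 0.05 s.
2. the carrier, flat between the rails, has lifted the catch onto its top (x of carrier in the frame of nest between -0.06 and 0.06 m and y of carrier in the frame of nest between -0.003 and 0.003 m and z of carrier in the frame of nest below 0.013 m and value of joint catch above 0.14 rad), for 0.2 s.
At the end, for the whole second after the job is handed in: The catch is down (under 0.05 rad) behind the carrier, which lies still on the channel floor (within 3 mm in height and of the middle line, in line within 0.05 rad), origin 28 to 68 mm along the nest's x, rounded edge towards the end stop (tab at less than 48 mm) (value of joint catch below 0.05 rad and x of carrier in the frame of nest between 0.028 and 0.068 m and x of carrier_tab in the frame of nest below 0.048 m and y of carrier in the frame of nest between -0.003 and 0.003 m and z of carrier in the frame of nest between 0.007 and 0.013 m and angle between the x axis of carrier and the x axis of nest, either way round below 0.05 rad and linear speed of carrier below 0.01 m/s); the robot touches nothing.
It fails at once if the carrier is forced against the rails, catch or end stop with more than 15 N (contact force between carrier and rails above 15 N).
It fails at once if the gripper or arm pushes on the nest or its catch (over 1.5 N) (contact force between the arm and nest above 1.5 N).
It fails at once if the gripper's fingers push on the nest or its catch (over 1.5 N) (contact force between the fingers and nest above 1.5 N).
It fails at once if a bystander is moved by more than 20 mm (distance of any of movement_vice, tape_roll, loupe, oil_cup from where it was at the start of the episode above 0.02 m).
It also fails if it takes over 51 s, if anything falls off the work surface, if the arm or the gripper's body presses on something with over 40 N, if the wrist force passes 120 N, or if a joint passes its speed limit or range.

## Working session

There is one attempt and no reset: what is moved stays moved. The work goes in short steps, Python scripts to look and compute and a tool call to move; the robot and the scene stay as the last step left them, time stands still between calls to the robot, and variables do not carry over. Pictures are saved under pics/ and viewed, at most 10 in all, crops included, and the job is handed in when it is done.

Besides the shell and the picture viewer there is one more tool, called after "Request:" as a command line: name --argument value ..., lists and objects as JSON in quotes. jog_arm: Moves the arm, as the interface text tells. Its arguments: {"type":"object","properties":{"increments":{"type":"array"},"hand":{"type":"number"},"newtons":{"type":"number"}},"required":["increments"]}

```bash
mkdir -p pics; cat > h.py <<'E'
import numpy as np,cv2
from rig import r
def cam(n):
    c=r.camera(n); return c
def pts(c):
    d=c['depth'];v,u=np.mgrid[:d.shape[0],:d.shape[1]];K=np.array(c['K'])
    P=np.stack([(u-K[0,2])/K[0,0]*d,(v-K[1,2])/K[1,1]*d,d],-1)
    return P@np.array(c['rotation']).T+np.array(c['origin'])
def ray(c,u,v,z):
    K=np.array(c['K']);d=np.array(c['rotation'])@np.array([(u-K[0,2])/K[0,0],(v-K[1,2])/K[1,1],1]);o=np.array(c['origin'])
    return o+d*(z-o[2])/d[2]
E
python3 - <<'E'
from h import *
import pickle
o=r.observe();print(o)
C={n:cam(n) for n in('top','scene')}
pickle.dump(C,open('c0.pkl','wb'))
for n in C:
    c=C[n];print(n,c['K'],c['origin'],c['rotation'])
    cv2.imwrite(f'pics/{n}0.png',cv2.resize(c['img'],(800,600),interpolation=cv2.INTER_CUBIC))
E
```

```text
{'clock': 0.0, 'qpos': array([ 1.13079656e+00,  2.17785848e-01,  1.61496244e+00, -4.52129407e-08,
        1.31131292e+00, -1.12196490e-01]), 'qvel': array([ 0.0009069 , -0.00106149,  0.00197711, -0.0003454 , -0.00165433,
        0.00073635]), 'joint_torque': array([-4.00011022e-04, -3.96853566e+01, -3.03850865e+01, -8.90696856e-05,
        9.88034037e-03, -4.85987485e-06]), 'ee_pos': array([200.80819377, 590.88602409, 194.13396171]), 'eef_rot': array([-3.36446890e-04,  1.63168658e-01,  9.86597418e-01, -1.18753472e-03]), 'force': array([0.10621234, 0.92213733, 0.74810387]), 'wrist_torque': array([0.07602923, 0.00283312, 0.02737544]), 'finger_force': 0.0, 'gripper_width': 85.55767484782916}
top [[411.10888281   0.         261.27940164]
 [  0.         411.10888281 189.30058186]
 [  0.           0.           1.        ]] [ 417.52447635   20.68520749 1128.53516521] [ 0.04397233 -0.70194896  0.71053113 -0.02190001]
scene [[363.99570302   0.         258.69520777]
 [  0.         363.99570302 190.09414948]
 [  0.           0.           1.        ]] [397.07443218 894.12246436 495.60110492] [ 0.04012276 -0.07749898  0.8484852  -0.52197408]
```

View pics/top0.png

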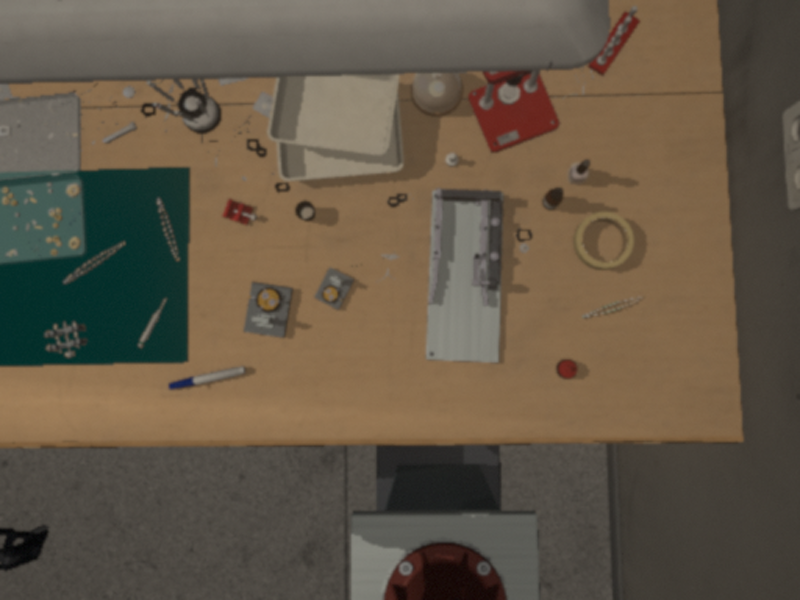

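View pics/scene0.png

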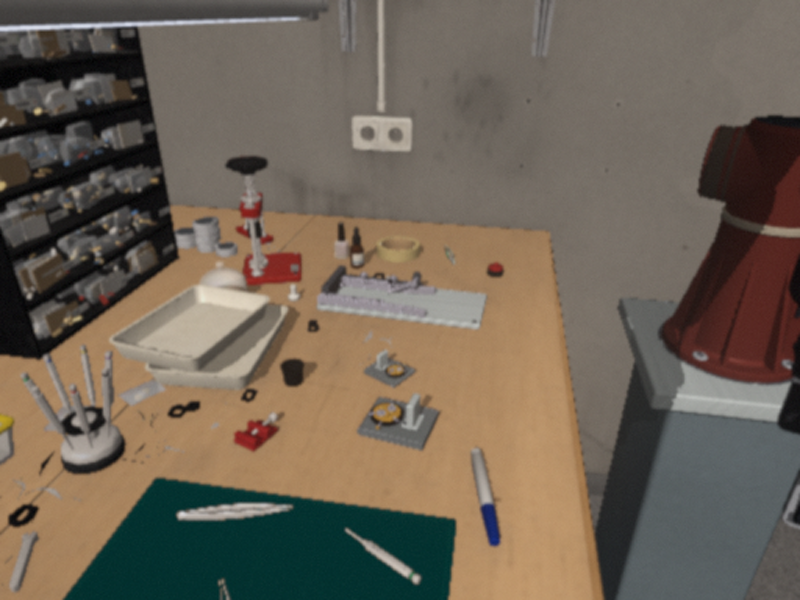

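Top view: the larger grey carrier is at (268,308) with its tab on the robot side and its ring on the far side. A smaller look-alike is at (334,288). The nest is at (465,275), with its mouth towards the robot and the catch on its right side. The bystanders are the vice (240,211), loupe (305,211), tape (604,240) and oil cup (567,369). I'll measure both carriers and the nest, and make a confirming crop.

```bash
cat >> h.py <<'E'
def rect(P,m):
    q=P[m][:,:2].astype(np.float32); return cv2.minAreaRect(q),len(q)
E
python3 - <<'E'
from h import *
import pickle
from scipy.spatial.transform import Rotation as R
C=pickle.load(open('c0.pkl','rb'))
for n in C:
    q=C[n]['rotation']; print(n,np.shape(q))
E
sed -i 's/c=r.camera(n); return c/c=r.camera(n); c["rotation"]=R(c["rotation"]); return c/; 1a from scipy.spatial.transform import Rotation as Rr\ndef R(q):\n    q=np.asarray(q)\n    return q if q.ndim==2 else Rr.from_quat(q[[1,2,3,0]]).as_matrix()' h.py
python3 - <<'E'
from h import *
import pickle
C=pickle.load(open('c0.pkl','rb'))
c=C['top'];c['rotation']=R(c['rotation']);P=pts(c)
s=512/800
for n,(u,v,w) in dict(big=(268,308,34),small=(334,288,27),nest=(465,275,100)).items():
    u,v,w=[int(a*s) for a in(u,v,w)]
    win=np.zeros(P.shape[:2],bool);win[v-w:v+w,u-w:u+w]=1
    if n=='nest': win[:,:265]=0; win[:,325:]=0
    z=P[...,2]; print(n,np.histogram(z[win],bins=range(-6,75,3))[0])
    m=win&(z>7)&(z<100);print(rect(P,m))
    m=win&(z>32); print('tab',rect(P,m))
crop=c['img'][160:240,140:240];cv2.imwrite('pics/crop1.png',cv2.resize(crop,None,fx=6,fy=6,interpolation=cv2.INTER_CUBIC))
# grid correspondences
print(ray(c,268*s,308*s,12),ray(c,334*s,288*s,8),ray(c,465*s,275*s,10))
E
```

```text
top (4,)
scene (4,)
big [ 43 330 429  94  39 197 281 144 105  43   1   1   0   2   1   2   4  17
  16   7   0   0   0   0   0   0]
(((501.9908142089844, 302.8060302734375), (73.65843200683594, 89.59724426269531), 80.96480560302734), 853)
tab (((454.00933837890625, 170.31100463867188), (307.8452453613281, 10.363777160644531), 78.22454071044922), 55)
small [ 33 314 333 101 142 121  60  23   0   0   0   3   7   9   2   0   0   0
   0   0   0   0   0   0   0   0]
(((537.763916015625, 186.4444580078125), (49.43179702758789, 60.427459716796875), 61.68210983276367), 328)
tab (((488.0258483886719, 102.5901107788086), (215.9954071044922, 7.836479187011719), 51.356903076171875), 19)
nest [ 185 1012 1145  325  980 1940  804   55   77  217  217  228  133   45
   69  139   54   14    4    0    0    0    0    0    0    0]
(((557.7242431640625, -44.68302917480469), (126.74977111816406, 299.2838439941406), 86.96046447753906), 4825)
tab (((558.3759155273438, -42.9324951171875), (109.25463104248047, 289.15185546875), 86.39179992675781), 386)
[503.94308981 301.60055746  12.        ] [538.05172906 185.83904492   8.        ] [557.48607239 -44.65939574  10.        ]
```

View pics/crop1.png

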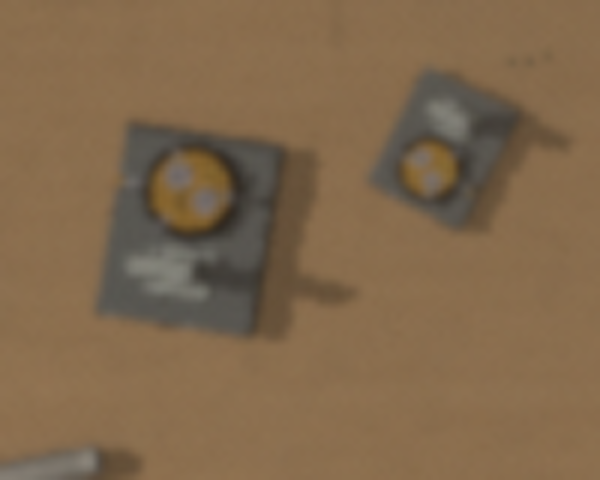

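The big part measures 90 x 74 mm and the other 60 x 49 mm, so the part at crop (190,230) is the carrier meant. Its ring end points away from the robot at a yaw of about -9°. The nest's yaw is about -3°. I'll move over the carrier for a wrist view.

Request:
jog_arm --increments '[-3, -1.5, 0, 0, -3, -1.5, 0, 0, -3, -1.5, 0, 0, -3, -1.5, 0, 0, -3, -1.5, 0, 0, -3, -1.5, 0, 0, -3, -1.5, 0, 0, -3, -1.5, 0, 0, -3, -1.5, 0, 0, -3, -1.5, 0, 0, -3, -1.5, 0, 0, -2.8, -1.5, 0, 0, 0, 0, 0, 7, 0, 0, 0, 7, 0, 0, 0, 7, 0, 0, 0, 7, 0, 0, 0, 7, 0, 0, 0, 7, 0, 0, 0, 7, 0, 0, 0, 7]' --hand 8.5

```text
clock: 1.77
ee_pos: [481.7, 305.8, 194.8]
eef_rot: [-0.0, 0.61, 0.793, -0.001]
force: [0.7, 0.1, 0.2]
gripper_width: 85.1
finger_force: 0.0
```

Request:
jog_arm --increments '[0, 0, 0, 7, 0, 0, 0, 7, 0, 0, 0, 7, 0, 0, 0, 3, 0, 0, 0, 0, 0, 0, 0, 0]'

```text
clock: 2.27
ee_pos: [481.8, 305.9, 194.9]
eef_rot: [-0.0, 0.759, 0.651, -0.001]
force: [-0.1, 1.6, 0.1]
gripper_width: 85.0
finger_force: 0.0
```

```bash
cat >> h.py <<'E'
def tool():
    o=r.observe();M=R(o['eef_rot']);return o,o['ee_pos'],M
def yaw_y(M): return np.degrees(np.arctan2(M[1,1],M[0,1]))
def to(x,y,z,yaw):
    o,p,M=tool();d=M.T@(np.array([x,y,z])-p)/10
    print('now',p.round(1),'yawY',yaw_y(M).round(2),'need cm',d.round(2),'twist',-(yaw-yaw_y(M)))
E
python3 - <<'E'
from h import *
import pickle
o,p,M=tool();print(o['clock'],p,yaw_y(M),o['qpos'],o['force'])
c=cam('wrist');pickle.dump(c,open('w1.pkl','wb'))
print(c['K'],'cam in tool',M.T@(np.array(c['origin'])-p),(M.T@c['rotation']).round(3))
cv2.imwrite('pics/w1.png',cv2.resize(c['img'],(640,480)))
E
```

```text
2.2667 [481.79935559 305.87504233 194.91890755] -8.691116223775078 [ 4.42701144e-01  1.03549186e-01  1.74361689e+00 -1.84261707e-05
  1.29553612e+00  5.94394466e-01] [-0.08867639  1.63050957  0.0779852 ]
[[336.42522898   0.         253.4266414 ]
 [  0.         336.42522898 195.49012471]
 [  0.           0.           1.        ]] cam in tool [  70.79027769    0.54144826 -178.0453446 ] [[-0.    -0.96  -0.281]
 [ 1.    -0.    -0.   ]
 [ 0.    -0.281  0.96 ]]
```

View pics/w1.png

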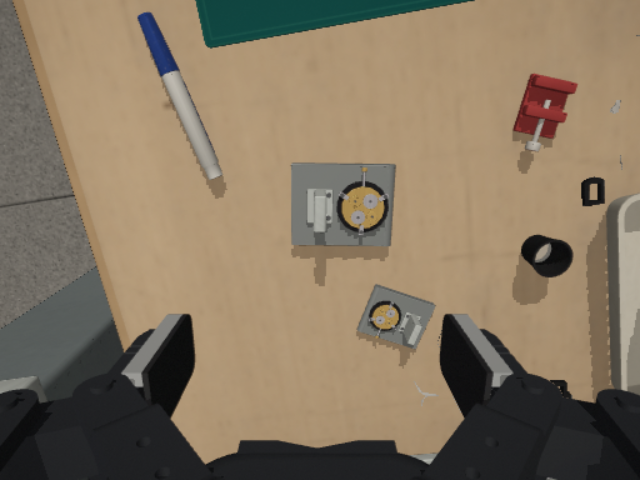

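Wrist view: the carrier is at (343,205) with its tab at (319,207), rounded end to the right (away from the robot). The small look-alike is at (395,320). Vice and loupe are on the right. I'll measure the plate and tab from this view.

```bash
python3 - <<'E'
from h import *
import pickle
c=pickle.load(open('w1.pkl','rb'));P=pts(c);z=P[...,2]
win=np.zeros(z.shape,bool);win[120:205,225:325]=1
print(np.histogram(z[win],bins=range(-6,60,3))[0])
print('plate+',rect(P,win&(z>6)&(z<14)));print('tab',rect(P,win&(z>44)&(z<54)), z[win].max())
g=P[win&(z>-5)&(z<5)];print('table',np.median(g[:,2]))
pl=P[win&(z>9)&(z<14.5)];print('plate z',np.median(pl[:,2]))
t=P[win&(z>44)];print('tab mean',t.mean(0),np.median(t[:,2]))
# color top-plane ring check
E
```

```text
[   0 2175  942   27   53 2368 1103  585  857   24    5    4    5    5
    4    6    4  222   68    0    0]
plate+ (((503.958740234375, 302.176513671875), (72.68101501464844, 89.50702667236328), 80.54742431640625), 3384)
tab (((484.2119140625, 306.11297607421875), (29.35163688659668, 8.997729301452637), 81.26311492919922), 292) 372.91862480278337
table -0.3972564446702336
plate z 11.603520751113308
tab mean [485.3887088  315.27438041  89.15876482] 47.55821294106073
```

Request:
jog_arm --increments '[0, 0.25, 2.5, 0.7, 0, 0, 3, 0, 0, 0, 3, 0, 0, 0, 3, 0, 0, 0, 2.5, 0, 0, 0, 1.5, 0, 0, 0, 1, 0, 0, 0, 0.5, 0, 0, 0, 0, 0]'

```text
clock: 3.07
ee_pos: [484.1, 305.4, 24.6]
eef_rot: [-0.0, 0.763, 0.646, -0.001]
force: [-0.1, 0.3, 0.0]
gripper_width: 84.7
finger_force: 0.0
```

Request:
jog_arm --increments '[0, 0, 0, 0, 0, 0, 0, 0, 0, 0, 0, 0, 0, 0, 0, 0, 0, 0, 0, 0, 0, 0, 0, 0, 0, 0, 0, 0, 0, 0, 0, 0]' --hand 0.5 --newtons 50

```text
clock: 3.73
ee_pos: [484.6, 305.7, 25.6]
eef_rot: [0.0, 0.763, 0.646, 0.0]
force: [-0.0, -0.1, 0.1]
gripper_width: 5.2
finger_force: 0.0
```

Width 5.2 mm with no pad force means the tab isn't between the fingers. I'll look before going on.

```bash
python3 - <<'E'
from h import *
import pickle
c=cam('wrist');s=cam('scene');pickle.dump((c,s),open('w2.pkl','wb'))
a=cv2.resize(c['img'],(512,384));b=cv2.resize(s['img'][180:320,180:320],(384,384),interpolation=cv2.INTER_CUBIC)
cv2.imwrite('pics/w2.png',cv2.resize(np.hstack([a,b]),(800,343)))
o,p,M=tool();print(p,yaw_y(M),o)
E
```

```text
[484.62422168 305.6470213   25.48318857] -9.479911398127872 {'clock': 3.8333, 'qpos': array([ 4.40209991e-01,  3.11672913e-01,  1.84893139e+00, -1.88958313e-05,
        9.81079628e-01,  6.05676165e-01]), 'qvel': array([ 3.98349588e-05,  9.62029085e-04,  6.41709503e-04, -1.25874729e-03,
       -2.32658753e-03,  1.32220905e-03]), 'joint_torque': array([ 1.46563820e-03, -3.82035971e+01, -2.49847537e+01,  1.13999067e-04,
        1.94274262e-04, -2.97819361e-05]), 'ee_pos': array([484.62422168, 305.6470213 ,  25.48318857]), 'eef_rot': array([-4.25820511e-06,  7.63119187e-01,  6.46257769e-01, -4.61136447e-05]), 'force': array([ 0.1511096 , -0.4495914 , -0.69019016]), 'wrist_torque': array([-0.07920267, -0.0064048 , -0.00833916]), 'finger_force': 0.0, 'gripper_width': 5.083781797483398}
```

View pics/w2.png

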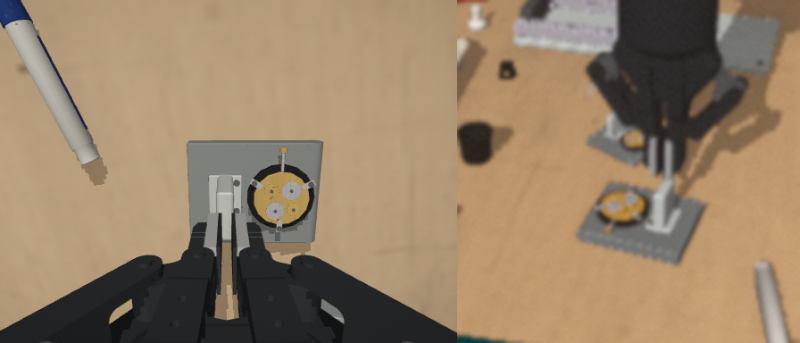

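```bash
python3 - <<'E'
from h import *
import pickle
c,s=pickle.load(open('w2.pkl','rb'))
s['rotation']=R(s['rotation']);c['rotation']=R(c['rotation'])
o,p,M=tool()
for n,d in(('w',c),('s',s)):
    P=pts(d);T=(P-p)@M
    m=(abs(T[...,0])<40)&(abs(T[...,1])<25)&(T[...,2]<2)&(T[...,2]>-60)&(d['depth']>0)
    print(n,m.sum())
    for z0 in range(-60,2,6):
        k=m&(T[...,2]>=z0)&(T[...,2]<z0+6)
        if k.sum()>3: print(z0,k.sum(),'x',np.percentile(T[k][:,0],[2,50,98]).round(0),'y',np.percentile(T[k][:,1],[2,25,50,75,98]).round(0))
a=cv2.resize(c['img'][170:330,180:330],(560,600),interpolation=cv2.INTER_CUBIC)
cv2.imwrite('pics/w2b.png',a)
E
```

```text
w 2413
-60 468 x [ 6.  7. 11.] y [-15.  -9.  -2.  10.  16.]
-54 405 x [ 6. 10. 11.] y [-15.  -9.   3.  10.  16.]
-48 359 x [-9. 10. 11.] y [-15.  -8.   3.   9.  16.]
-42 166 x [-9.  9. 11.] y [-9. -3. -2.  3.  9.]
-24 798 x [-13.   5.  15.] y [-5. -2.  0.  2.  4.]
-18 75 x [13. 15. 16.] y [-5. -3. -0.  2.  4.]
-12 64 x [13. 15. 15.] y [-5. -2. -0.  2.  4.]
-6 61 x [13. 15. 15.] y [-5. -3. -0.  2.  4.]
0 17 x [14. 15. 15.] y [-5. -3. -1.  2.  4.]
s 264
-60 40 x [-1.  9. 13.] y [-16. -11.  -6.   4.  14.]
-54 43 x [-2.  9. 13.] y [-16. -10.   2.   6.  14.]
-48 37 x [-3. 10. 13.] y [-16. -10.  -4.   6.  14.]
-42 22 x [-0. 10. 13.] y [-10.  -8.   2.   4.  11.]
-24 47 x [-9.  6. 17.] y [-7. -5. -2.  0.  3.]
-18 19 x [-10.  15.  17.] y [-7. -6. -6. -2.  2.]
-12 23 x [-10.  14.  17.] y [-6. -6. -6. -1.  2.]
-6 22 x [-10.  14.  18.] y [-7. -6. -6. -3.  2.]
0 8 x [-9. 16. 16.] y [-7. -6. -5. -2.  2.]
```

View pics/w2b.png

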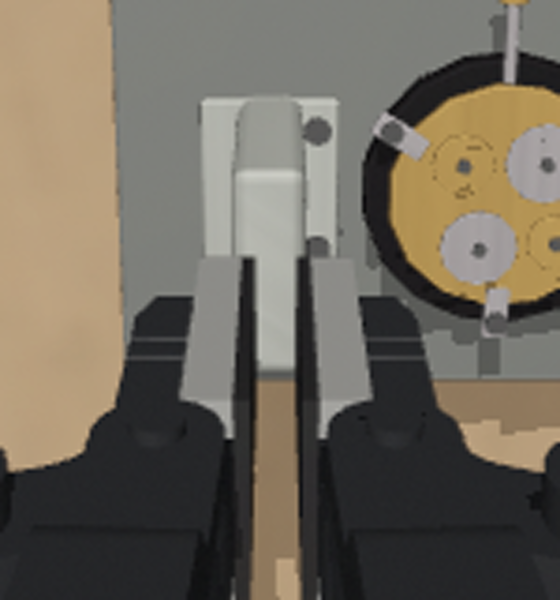

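The crop shows the fingers centred over the tab in plan, but ending above it (tips at crop (215,260) and (335,260), tab top at (270,270)). The depth data puts the fingertips about 40 mm above the reported TCP. I'll find that offset precisely.

```bash
python3 - <<'E'
from h import *
import pickle
c,s=pickle.load(open('w2.pkl','rb'))
s['rotation']=R(s['rotation']);c['rotation']=R(c['rotation'])
o,p,M=tool()
print('cam in tool',M.T@(np.array(c['origin'])-p))
for n,d in(('w',c),('s',s)):
    P=pts(d);T=(P-p)@M
    m=(abs(T[...,0])<20)&(abs(T[...,1])<25)&(T[...,2]<-28)&(T[...,2]>-60)&(d['depth']>0)
    print(n,np.percentile(T[m][:,2],[90,95,98,99,100]).round(1))
    k=m&(T[...,2]>-44);print(np.sort(T[k][:,2])[-10:].round(1), 'x',T[k][:,0].min().round(1),T[k][:,0].max().round(1))
    t=m*0+((abs(T[...,0])<20)&(abs(T[...,1])<7)&(T[...,2]>-26)&(T[...,2]<-18));print('tab top z',np.median(P[t>0][:,2]))
w=pickle.load(open('w1.pkl','rb'));P=pts(w)
# fingers when open, TCP 194.9
p1=np.array([481.8,305.9,194.9]);T=(P-p1)@M
m=(abs(T[...,0])<20)&(abs(T[...,1])<70)&(T[...,2]<10)&(T[...,2]>-80)&(w['depth']>0)
print('open tips z',np.percentile(T[m][:,2],[95,99,100]).round(1))
E
```

```text
cam in tool [  70.81618386    0.54769532 -178.09237458]
w [-41.4 -39.6 -38.6 -37.7 -36.7]
[-37.5 -37.3 -37.3 -37.3 -37.3 -37.1 -37.1 -36.9 -36.9 -36.7] x -11.6 11.1
tab top z 47.44774318085868
s [-40.1 -38.4 -36.2 -36.  -35.8]
[-39.  -38.7 -38.3 -37.5 -37.1 -36.3 -36.2 -36.2 -35.9 -35.8] x -1.3 13.0
tab top z 46.9366993398983
open tips z [-52.2 -49.5 -47. ]
```

Both cameras agree that the fingertips are 37 mm short of the reported TCP, so real tip z = reported z + 37. I'll open, go 37 mm lower and close again.

Request:
jog_arm --increments '[0, 0, 0, 0, 0, 0, 0, 0, 0, 0, 0, 0, 0, 0, 0, 0, 0, 0, 0, 0, 0, 0, 1, 0, 0, 0, 1.3, 0, 0, 0, 1, 0, 0, 0, 0.3, 0, 0, 0, 0, 0]' --hand 5

```text
clock: 4.67
ee_pos: [482.6, 304.7, -13.0]
eef_rot: [-0.001, 0.763, 0.646, -0.002]
force: [-0.1, -0.1, 0.6]
gripper_width: 49.7
finger_force: 0.0
```

Request:
jog_arm --increments '[0, 0, 0, 0, 0, 0, 0, 0, 0, 0, 0, 0, 0, 0, 0, 0, 0, 0, 0, 0, 0, 0, 0, 0, 0, 0, 0, 0]' --hand 0.5 --newtons 50

```text
clock: 5.25
ee_pos: [485.4, 306.1, -9.7]
eef_rot: [0.0, 0.763, 0.646, 0.001]
force: [-0.2, 0.9, 2.8]
gripper_width: 9.1
finger_force: 51.8
```

Request:
jog_arm --increments '[0, 0, -1.5, 0, 0, 0, -3, 0, 0, 0, -3, 0, -1, 0, -2.5, 0, -2.5, 0, -1, 0, -3, 0, 0, 0, -3.5, 0, 0, 0, -3.5, 0, 0, 0, -3.5, 0, 0, 0, -3.5, 0, 0, 0, -3.5, 0, 0, 0, -3, 0, 0, 0, -2.5, -0.4, 0, 0, -1.1, 0, 0, 0, 0, 0, 0, -3.5, 0, 0, 0, -3, 0, 0, 0, 0, 0, 0, 0, 0]'

```text
clock: 6.75
ee_pos: [429.6, 4.5, 99.0]
eef_rot: [-0.0, 0.726, 0.688, -0.0]
force: [-0.4, 0.7, -2.4]
gripper_width: 8.8
finger_force: 51.2
```

```bash
python3 - <<'E'
from h import *
import pickle
o,p,M=tool();print(o['clock'],p,yaw_y(M),o['gripper_width'],o['force'])
c=cam('wrist');t=cam('top');pickle.dump((c,t,p,M),open('w3.pkl','wb'))
cv2.imwrite('pics/w3.png',cv2.resize(c['img'],(800,600)))
P=pts(c);z=P[...,2];print(np.histogram(z,bins=range(-10,150,5)))
E
```

```text
6.75 [429.60605576   4.54785659  98.98928011] -3.068440446275366 8.815578769418988 [-0.42328992  0.70867748 -2.42670829]
(array([    0, 71205, 28508,  9293,  3282,   728,  3097,  2139,   492,
         529,   248,   123,     0,     0,     0,     0,     0,     0,
           0,     0,     0,     0,     0,    15,   354,  3483,  7132,
        5351,    96,   148,   332]), array([-10,  -5,   0,   5,  10,  15,  20,  25,  30,  35,  40,  45,  50,
        55,  60,  65,  70,  75,  80,  85,  90,  95, 100, 105, 110, 115,
       120, 125, 130, 135, 140, 145]))
```

View pics/w3.png

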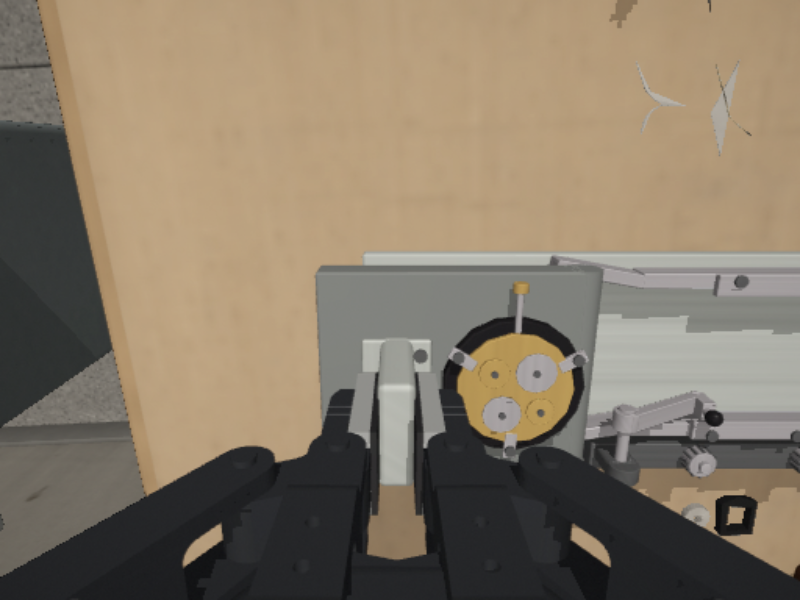

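Wrist view: the carrier is held level and nearly parallel to the nest. The +y rail is at (640–800,280), its lip starts at (718,285), and the pawl is at (665,410) with its ball at (713,418). The hinge post is at (623,440). I'll fit edges next.

```bash
python3 - <<'E'
from h import *
import pickle
c,t,p,M=pickle.load(open('w3.pkl','rb'))
th=np.radians(-3.05);A=np.array([[np.cos(th),np.sin(th)],[-np.sin(th),np.cos(th)]]) # world->nest
O=np.array([578.3,-34.8])
def edge(N,m,side,xs,name):
    X=[];Y=[]
    for x in xs:
        k=m&(abs(N[...,0]-x)<2.5)
        if k.sum()>=2: X.append(x);Y.append(np.percentile(N[k][:,1],98) if side>0 else np.percentile(N[k][:,1],2))
    if len(X)>2:
        f=np.polyfit(X,Y,1);print(name,len(X),'slope',f[0].round(4),'at mid',np.polyval(f,np.mean(X)).round(2),'x',X[0],X[-1],np.round(Y,1))
for n,d in(('wrist',c),('top',t)):
    P=pts(d);z=P[...,2];N=P.copy();N[...,:2]=(P[...,:2]-O)@A.T
    print(n)
    base=(z>5)&(z<13)&(abs(N[...,1])<80)
    edge(N,base,1,range(-160,130,10),'base +y (52)')
    edge(N,base,-1,range(-160,130,10),'base -y (-74)')
    rl=(z>21)&(z<32)&(N[...,1]>20)&(N[...,1]<60)
    edge(N,rl,-1,range(-70,130,5),'rail + inner 37 / lip 34')
    edge(N,rl,1,range(-70,130,5),'rail + outer')
    rl=(z>21)&(z<32)&(N[...,1]<-30)&(N[...,1]>-60)
    edge(N,rl,1,range(-70,130,5),'rail - inner')
    k=base&(abs(N[...,1])<30);
    if n=='top':
        print('base x',[ (y,np.percentile(N[k2][:,0],[0.5]).round(1)) for y in(-60,-20,20,40) for k2 in[(z>5)&(z<13)&(abs(N[...,1]-y)<6)&(N[...,0]<0)&(N[...,0]>-200)]])
        for y in(-45,-10,30):
            k2=(z>5)&(z<60)&(abs(N[...,1]-y)<6)&(abs(N[...,0])<200);print('xmax',N[k2][:,0].max().round(1))
    else:
        k=(z>18.5)&(z<50)&(N[...,1]>30)&(N[...,1]<45); 
        for x in range(-80,50,4):
            q=k&(abs(N[...,0]-x)<2)
            if q.sum():print(x,np.median(z[q]).round(1),end='; ')
    cm=(z>112)&(z<140)&(abs(N[...,1]-N[...,1])<1)
    W=P[...,:2]
    if n=='wrist':
        T=(P-p)@M; cm=(T[...,2]<10)&(T[...,2]>-30)&(T[...,0]>16)&(abs(T[...,1])<90)
        q=T[cm&(T[...,0]>25)]; print('\nplate tool z',np.median(q[:,2]))
        e=[(y,np.percentile(T[cm&(abs(T[...,1]-y)<2)][:,0],98).round(2)) for y in range(-20,60,8)]
        print('carrier +y edge in tool',e)
        print('carrier x extents (tool y)',np.percentile(q[:,1],[0.3,99.7]))
E
```

```text
wrist
base +y (52) 24 slope -0.0782 at mid 48.33 x -160 70 [52.  51.9 51.8 51.9 51.9 51.9 51.9 51.9 52.  52.  51.8 51.9 51.  50.7
 51.  50.9 50.9 51.  51.  50.9 50.8 50.9 28.4 -0.5]
base -y (-74) 24 slope -0.5028 at mid 6.38 x -160 70 [ 46.1  46.   46.1  46.   46.1  46.2  46.1  46.   46.   46.3  49.3  47.7
 -39.4 -36.5 -32.2 -32.3 -28.9 -25.6 -25.1 -35.9 -37.2 -37.  -37.  -37.7]
rail + inner 37 / lip 34 25 slope -0.1021 at mid 38.74 x -70 50 [48.8 48.9 49.3 48.6 41.3 40.4 39.6 38.6 37.1 37.2 37.1 37.2 37.1 37.1
 37.  34.7 34.1 34.2 34.3 34.1 34.2 34.2 34.4 34.2 44.7]
rail + outer 25 slope -0.0431 at mid 45.97 x -70 50 [51.4 50.8 49.8 49.1 48.  46.9 46.  45.1 44.5 44.8 44.9 44.9 44.8 44.8
 44.8 44.8 44.9 44.9 44.9 44.7 44.8 44.9 44.8 44.9 44.8]
rail - inner 25 slope 0.0199 at mid -36.15 x -50 70 [-40.9 -39.6 -38.7 -38.5 -42.6 -43.7 -42.4 -32.1 -30.6 -30.8 -30.2 -31.2
 -30.8 -36.2 -35.3 -34.1 -33.9 -34.  -34.2 -34.  -34.2 -34.2 -33.9 -36.6
 -51.5]
-48 24.0; -44 24.0; -40 24.0; -36 23.9; -32 23.7; -28 23.7; -24 24.1; -20 23.8; -16 23.9; -12 23.9; -8 24.0; -4 23.8; 0 23.7; 4 23.7; 8 27.2
[... 1071 characters left out ...]
6.4 36.6 36.8 21.1 40.1 40.  37.8]
rail + outer 40 slope -0.0181 at mid 44.96 x -70 125 [51.4 49.  49.3 49.2 47.  47.  44.8 44.7 45.1 45.3 45.2 43.  43.2 43.5
 43.7 43.5 44.  44.2 44.4 44.6 44.8 44.7 45.2 45.4 45.1 42.8 43.2 43.1
 43.6 43.4 44.  44.1 44.4 44.6 44.8 44.6 44.7 45.3 45.2 43. ]
rail - inner 37 slope 0.0465 at mid -36.1 x -70 110 [-45.3 -44.9 -42.  -41.8 -41.6 -41.6 -38.6 -38.9 -38.6 -38.4 -37.8 -33.4
 -32.9 -33.  -32.  -32.1 -32.3 -34.4 -34.4 -34.4 -33.3 -34.2 -35.9 -35.7
 -35.4 -35.3 -35.7 -35.1 -34.8 -34.7 -34.4 -34.3 -34.7 -34.1 -33.9 -33.8
 -32. ]
base x [(-60, array([-84.])), (-20, array([-85.7])), (20, array([-68.4])), (40, array([-76.8]))]
xmax 184.2
xmax 199.9
xmax 195.9
```

The wrist measurements agree with the assumed nest frame: lips at ±34.2 mm, yaw -3.05°, and the carrier square in the hand. I'll move over the open floor at nest x = -130 and lower.

Request:
jog_arm --increments '[-1.1, 0.06, 0, 0, -1.4, 0, 0, 0, -0.6, 0, 0, 0, 0, 0, 1, 0, 0, 0, 2, 0, 0, 0, 2, 0, 0, 0, 2, 0, 0, 0, 1, 0, 0, 0, 0.6, 0, 0, 0, 0.4, 0, 0, 0, 0.3, 0, 0, 0, 0, 0, 0, 0, 0, 0]'

```text
clock: 7.93
ee_pos: [430.2, -26.6, 7.2]
eef_rot: [0.001, 0.725, 0.688, 0.0]
force: [-0.2, 0.4, -1.4]
gripper_width: 8.9
finger_force: 51.1
```

```bash
cat >> h.py <<'E'
def nest(O=(578.3,-34.8),yaw=-3.05):
    o,p,M=tool();t=np.radians(yaw);d=p[:2]-np.array(O);A=np.array([[np.cos(t),np.sin(t)],[-np.sin(t),np.cos(t)]])
    print('clk',round(o['clock'],2),'TCP in nest',(A@d).round(2),'z',p[2].round(2),'yawerr',(yaw_y(M)-yaw).round(3),'F nest',(A@o['force'][:2]).round(2),o['force'][2].round(2),'Tq',o['wrist_torque'].round(2),'w',o['gripper_width'].round(1))
E
python3 - <<'E'
from h import *
nest()
E
```

```text
Traceback (most recent call last):
  File "h.py", line 26, in nest
    print('clk',round(o['clock'],2),'TCP in nest',(A@d).round(2),'z',p[2].round(2),'yawerr',(yaw_y(M)-yaw).round(3),'F nest',(A@o['force'][:2]).round(2),o['force'][2].round(2),'Tq',o['wrist_torque'].round(2),'w',o['gripper_width'].round(1))
                                                                                                                                                                                                                    ^^^^^^^^^^^^^^^^^^^^^^^^
AttributeError: 'float' object has no attribute 'round'
```

Request:
jog_arm --increments '[0, 0, 0.3, 0, 0, 0, 0.2, 0, 0, 0, 0, 0, 0, 0, 0, 0]'

```text
clock: 8.27
ee_pos: [429.3, -26.5, 1.5]
eef_rot: [0.0, 0.725, 0.688, 0.0]
force: [0.2, -0.4, -1.7]
gripper_width: 9.1
finger_force: 51.1
```

Request:
jog_arm --increments '[0, 0, 0.08, 0, 0, 0, 0, 0, 0, 0, 0, 0]'

```text
clock: 8.52
ee_pos: [429.3, -26.5, 0.7]
eef_rot: [0.0, 0.725, 0.688, 0.0]
force: [0.1, -0.1, -1.7]
gripper_width: 8.8
finger_force: 51.1
```

```bash
sed -i "s/o\['gripper_width'\].round(1)/round(float(o['gripper_width']),1)/" h.py
python3 - <<'E'
from h import *
import pickle
nest()
c=cam('wrist');nest();pickle.dump((c,tool()[1:]),open('w4.pkl','wb'))
P=pts(c);o,p,M=tool();T=(P-p)@M
m=(T[...,0]>16)&(T[...,0]<45)&(T[...,1]>-30)&(T[...,1]<70)&(T[...,2]<-15)&(T[...,2]>-30)
print('plate top z',np.median(P[m][:,2]))
t=np.radians(-3.05);A=np.array([[np.cos(t),np.sin(t)],[-np.sin(t),np.cos(t)]]);N=P.copy();N[...,:2]=(P[...,:2]-[578.3,-34.8])@A.T;z=P[...,2]
k=m&(z>18);print('plate x',np.percentile(N[k][:,0],[.5,99.5]))
for y in range(-170,-85,12):
    q=m&(abs(N[...,0]-y)<2);print(y,np.percentile(N[q][:,1],98).round(2),end=' ')
print()
for x in range(-70,70,6):
    q=(z>20)&(z<32)&(abs(N[...,0]-x)<2.5)
    a=N[q&(N[...,1]>20)&(N[...,1]<60)];b=N[q&(N[...,1]<-25)&(N[...,1]>-60)]
    print(x,a[:,1].min().round(1) if len(a) else '',b[:,1].max().round(1) if len(b) else '',end='; ')
q=(z>7)&(z<13)&(abs(N[...,1])<60)
for x in range(-160,40,15):
    k=q&(abs(N[...,0]-x)<3);print('base',x,N[k][:,1].max().round(1) if k.any() else '',end=' ')
q=(N[...,1]<-20)&(N[...,1]>-40)&(z>26)&(z<70)&(abs(N[...,0])<60);
print('\npawl x',np.percentile(N[q][:,0],[1,99]),'post', N[q&(z>44)&(N[...,0]<0)][:,:2].mean(0), (q&(z>44)).sum())
cv2.imwrite('pics/w4.png',cv2.resize(c['img'],(800,600)))
E
```

```text
clk 8.52 TCP in nest [-149.23    0.4 ] z 0.71 yawerr 0.069 F nest [ 0.12 -0.1 ] -1.67 Tq [-0.02 -0.03 -0.05] w 8.8
clk 8.57 TCP in nest [-149.19    0.36] z 0.75 yawerr 0.065 F nest [0.1  0.12] -2.36 Tq [ 0.03  0.07 -0.01] w 8.9
plate top z 22.07887663291092
plate x [-173.27584299  -85.59820527]
-170 35.98 -158 36.02 -146 35.96 -134 36.05 -122 36.07 -110 36.04 -98 36.02 -86 36.08 
-70 44.3 ; -64 43.2 -42.7; -58 42.2 -41.5; -52 41.0 -40.4; -46 40.0 -39.8; -40 38.7 -26.2; -34 37.6 -37.3; -28 37.1 -37.4; -22  ; -16  -44.1; -10  -42.1; -4  -50.8; 2  ; 8  ; 14  ; 20  ; 26  ; 32  ; 38  ; 44  ; 50  ; 56  ; 62  ; 68  ; base -160 51.9 base -145 51.9 base -130 51.9 base -115 51.9 base -100 51.9 base -85 51.9 base -70 52.0 base -55 51.8 base -40 51.9 base -25 51.9 base -10 19.5 base 5  base 20  base 35  
pawl x [-40.02137609 -21.09307875] post [nan nan] 0<stdin>:21: RuntimeWarning: Mean of empty slice.
  ret = um.true_divide(
```

View pics/w4.png

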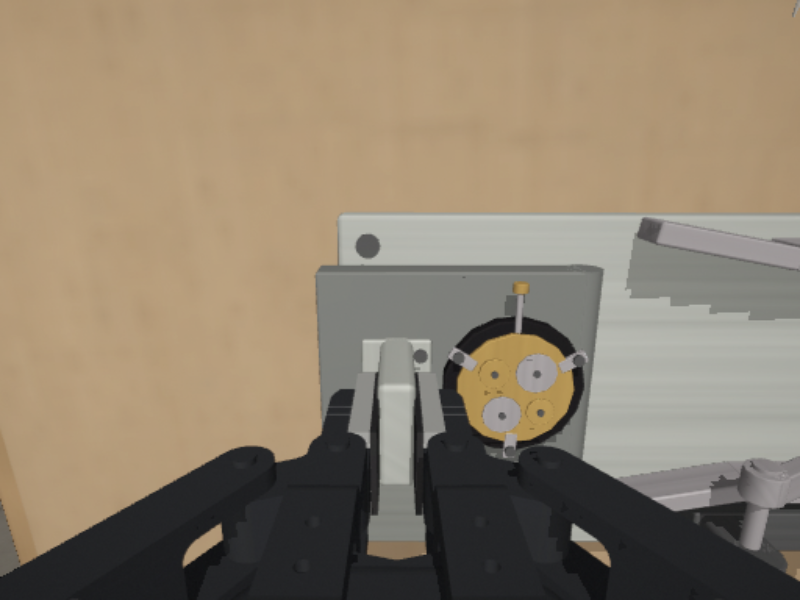

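The view shows the carrier flat over the floor and centred (edge y = 36.0), rails at ±37.2, catch still down and its hinge post at (765,480). Start sliding.

Request:
jog_arm --increments '[0, 0.1, 0.03, 0, 0, 0.3, 0, 0, 0, 0.5, 0, 0, 0, 0.5, 0, 0, 0, 0.5, 0, 0, 0, 0.5, 0, 0, 0, 0.5, 0, 0, 0, 0.4, 0, 0, 0, 0.3, 0, 0, 0, 0.2, 0, 0, 0, 0.1, 0, 0, 0, 0, 0, 0]'

```text
clock: 9.57
ee_pos: [468.4, -28.5, 0.4]
eef_rot: [-0.0, 0.725, 0.688, -0.0]
force: [0.3, -0.5, -1.5]
gripper_width: 8.7
finger_force: 51.2
```

```bash
python3 - <<'E'
from h import *
nest()
import pickle
c,_=pickle.load(open('w4.pkl','rb'))
t=np.radians(-3.05);A=np.array([[np.cos(t),np.sin(t)],[-np.sin(t),np.cos(t)]])
print('hinge post top in nest',A@(ray(c,766*.64,473*.64,46)[:2]-[578.3,-34.8]))
E
```

```text
clk 9.57 TCP in nest [-110.11    0.42] z 0.38 yawerr 0.069 F nest [ 0.32 -0.47] -1.46 Tq [0.04 0.06 0.06] w 8.7
hinge post top in nest [-41.51468974 -18.28726183]
```

Request:
jog_arm --increments '[0, 0.2, 0, 0, 0, 0.3, 0, 0, 0, 0.3, 0, 0, 0, 0.3, 0, 0, 0, 0.3, 0, 0, 0, 0.2, 0, 0, 0, 0.2, 0, 0, 0, 0.2, 0, 0]'

```text
clock: 10.23
ee_pos: [488.4, -29.5, 0.3]
eef_rot: [-0.0, 0.725, 0.688, -0.0]
force: [-0.0, 0.6, -0.7]
gripper_width: 9.0
finger_force: 51.2
```

Request:
jog_arm --increments '[0, 0.2, 0, 0, 0, 0.2, 0, 0, 0, 0.2, 0, 0, 0, 0.2, 0, 0, 0, 0.2, 0, 0]'

```text
clock: 10.65
ee_pos: [498.4, -30.1, 0.4]
eef_rot: [0.0, 0.725, 0.688, 0.0]
force: [0.5, -0.2, -1.2]
gripper_width: 8.8
finger_force: 51.2
```

Request:
jog_arm --increments '[0, 0.2, 0, 0, 0, 0.2, 0, 0, 0, 0.2, 0, 0, 0, 0.2, 0, 0, 0, 0.2, 0, 0]'

```text
clock: 11.07
ee_pos: [508.4, -30.6, 0.4]
eef_rot: [-0.0, 0.725, 0.688, -0.0]
force: [0.1, 0.6, -2.4]
gripper_width: 8.9
finger_force: 51.2
```

```bash
python3 - <<'E'
from h import *
nest()
E
```

```text
clk 11.07 TCP in nest [-70.07   0.51] z 0.37 yawerr 0.068 F nest [0.02 0.59] -2.45 Tq [ 0.06 -0.    0.02] w 8.9
```

Request:
jog_arm --increments '[0, 0.3, 0, 0, -0.01, 0.3, 0, 0, 0, 0.3, 0, 0, 0, 0.3, 0, 0, 0, 0.3, 0, 0]'

```text
clock: 11.48
ee_pos: [523.4, -31.5, 0.3]
eef_rot: [-0.0, 0.725, 0.688, -0.0]
force: [-0.5, 0.7, -1.0]
gripper_width: 9.1
finger_force: 51.2
```

Request:
jog_arm --increments '[0, 0.3, 0, 0, 0, 0.3, 0, 0, 0, 0.3, 0, 0, 0, 0.3, 0, 0, 0, 0.3, 0, 0]'

```text
clock: 11.9
ee_pos: [538.5, -32.3, 0.4]
eef_rot: [0.0, 0.725, 0.688, 0.0]
force: [0.4, -0.3, -2.1]
gripper_width: 9.1
finger_force: 51.2
```

Request:
jog_arm --increments '[0, 0.3, 0, 0, 0, 0.3, 0, 0, 0, 0.3, 0, 0, 0, 0.3, 0, 0, 0, 0.3, 0, 0]'

```text
clock: 12.32
ee_pos: [553.4, -33.0, 0.4]
eef_rot: [0.0, 0.725, 0.688, 0.0]
force: [-0.8, -0.4, -2.2]
gripper_width: 8.9
finger_force: 51.2
```

```bash
python3 - <<'E'
from h import *
import pickle
nest()
c0=pickle.load(open('c0.pkl','rb'));t=np.radians(-3.05);A=np.array([[np.cos(t),np.sin(t)],[-np.sin(t),np.cos(t)]])
for nm in('scene','top'):
  a=c0[nm];a['rotation']=R(a['rotation']);b=cam(nm)
  for n,d in(('start',a),('now',b)):
    P=pts(d);N=P.copy();N[...,:2]=(P[...,:2]-[578.3,-34.8])@A.T;z=P[...,2]
    print(nm,n,[(x,round(float(np.percentile(z[q],90)),1)) for x in range(-60,60,6) for q in[(abs(N[...,0]-x)<4)&(N[...,1]<-20)&(N[...,1]>-36)&(z>5)&(z<80)] if q.sum()>2])
nest()
E
```

```text
clk 12.32 TCP in nest [-24.93   0.45] z 0.38 yawerr 0.069 F nest [-0.76 -0.4 ] -2.18 Tq [0.02 0.05 0.06] w 8.9
scene start [(-60, 10.4), (-54, 12.1), (-48, 13.0), (-42, 39.2), (-36, 39.9), (-30, 38.0), (-24, 35.9), (-18, 33.2), (-12, 30.6), (-6, 27.7), (0, 23.9), (6, 28.1), (12, 34.8), (18, 27.5), (24, 24.6), (30, 23.1), (36, 25.3), (42, 27.4), (48, 27.1), (54, 26.6)]
scene now [(-60, 10.1), (-54, 11.6), (-48, 21.5), (-42, 38.5), (-36, 38.8), (-6, 21.6), (0, 31.7), (6, 42.8), (12, 45.0), (18, 36.3), (24, 26.7), (30, 27.1), (36, 27.6), (42, 27.4), (48, 26.8), (54, 27.3)]
top start [(-60, 12.4), (-54, 13.2), (-48, 12.3), (-42, 41.3), (-36, 43.4), (-30, 42.7), (-24, 39.8), (-18, 36.8), (-12, 34.4), (-6, 31.1), (0, 27.7), (6, 37.1), (12, 39.2), (18, 30.2), (24, 20.2), (30, 18.7), (36, 26.0), (42, 19.7), (48, 23.2), (54, 26.8)]
top now [(-60, 13.0), (-54, 14.6), (-48, 24.8), (-42, 25.5)]
clk 12.42 TCP in nest [-24.4    0.36] z 0.61 yawerr 0.071 F nest [ 0.46 -0.4 ] -1.81 Tq [0.01 0.04 0.  ] w 9.1
```

The catch ball has risen about 10 mm, so the catch lies on the carrier. Continue.

Request:
jog_arm --increments '[0, 0.3, 0, 0, 0, 0.3, 0, 0, 0, 0.3, 0, 0, 0, 0.3, 0, 0, 0, 0.3, 0, 0]'

```text
clock: 12.83
ee_pos: [568.4, -33.8, 0.4]
eef_rot: [0.0, 0.725, 0.688, 0.0]
force: [-0.7, 0.8, -2.3]
gripper_width: 8.6
finger_force: 51.2
```

Request:
jog_arm --increments '[0, 0.3, 0, 0, 0, 0.3, 0, 0, 0, 0.3, 0, 0, 0, 0.3, 0, 0, 0, 0.3, 0, 0, 0, 0.3, 0, 0, 0, 0.3, 0, 0]'

```text
clock: 13.42
ee_pos: [589.4, -34.9, 0.4]
eef_rot: [-0.0, 0.725, 0.688, -0.0]
force: [-0.3, -0.3, -1.5]
gripper_width: 9.2
finger_force: 51.2
```

Request:
jog_arm --increments '[0, 0.2, 0, 0, 0, 0.2, 0, 0, 0, 0.2, 0, 0, 0, 0.2, 0, 0, 0, 0.1, 0, 0]'

```text
clock: 13.83
ee_pos: [598.4, -35.4, 0.5]
eef_rot: [0.0, 0.725, 0.688, 0.0]
force: [-0.3, -0.4, -1.4]
gripper_width: 8.9
finger_force: 51.2
```

```bash
python3 - <<'E'
from h import *
nest()
E
```

```text
clk 13.83 TCP in nest [20.11  0.47] z 0.46 yawerr 0.067 F nest [-0.23 -0.41] -1.4 Tq [-0.03  0.06  0.02] w 8.9
```

Request:
jog_arm --increments '[0, 0.1, 0, 0, 0, 0.1, 0, 0, 0, 0.1, 0, 0, 0, 0.1, 0, 0, 0, 0.1, 0, 0]'

```text
clock: 14.25
ee_pos: [603.1, -35.6, 0.4]
eef_rot: [-0.0, 0.725, 0.688, -0.0]
force: [-0.3, -0.4, -2.4]
gripper_width: 8.7
finger_force: 51.2
```

Request:
jog_arm --increments '[0, 0.1, 0, 0, 0, 0.1, 0, 0, 0, 0.1, 0, 0, 0, 0, 0, 0]'

```text
clock: 14.58
ee_pos: [606.4, -35.8, 0.5]
eef_rot: [0.0, 0.725, 0.688, 0.0]
force: [-0.5, 0.1, -1.7]
gripper_width: 9.0
finger_force: 51.1
```

Request:
jog_arm --increments '[0, 0.1, 0, 0, 0, 0.1, 0, 0, 0, 0.1, 0, 0, 0, 0, 0, 0]'

```text
clock: 14.92
ee_pos: [609.4, -36.0, 0.5]
eef_rot: [0.0, 0.725, 0.688, 0.0]
force: [0.4, -0.6, -2.0]
gripper_width: 9.0
finger_force: 51.2
```

Request:
jog_arm --increments '[0, 0.1, 0, 0, 0, 0.1, 0, 0, 0, 0, 0, 0, 0, 0, 0, 0]'

```text
clock: 15.25
ee_pos: [611.2, -36.1, 0.5]
eef_rot: [0.0, 0.725, 0.688, 0.0]
force: [0.0, -0.5, -2.4]
gripper_width: 8.9
finger_force: 51.2
```

Request:
jog_arm --increments '[0, 0.1, 0, 0, 0, 0.1, 0, 0, 0, 0, 0, 0, 0, 0, 0, 0]'

```text
clock: 15.58
ee_pos: [613.2, -36.1, 0.4]
eef_rot: [0.0, 0.725, 0.688, 0.0]
force: [0.2, 0.6, -1.4]
gripper_width: 8.6
finger_force: 51.2
```

Request:
jog_arm --increments '[0, 0.1, 0, 0, 0, 0.1, 0, 0, 0, 0, 0, 0, 0, 0, 0, 0]'

```text
clock: 15.92
ee_pos: [615.2, -36.2, 0.4]
eef_rot: [0.0, 0.725, 0.688, 0.0]
force: [-0.0, 0.2, -1.9]
gripper_width: 8.9
finger_force: 51.2
```

Request:
jog_arm --increments '[0, 0.1, 0, 0, 0, 0, 0, 0, 0, 0, 0, 0, 0, 0, 0, 0]'

```text
clock: 16.25
ee_pos: [616.1, -36.3, 0.4]
eef_rot: [0.0, 0.725, 0.688, 0.0]
force: [0.2, -0.5, -2.8]
gripper_width: 9.0
finger_force: 51.2
```

Request:
jog_arm --increments '[0, 0.1, 0, 0, 0, 0.1, 0, 0, 0, 0, 0, 0, 0, 0, 0, 0]'

```text
clock: 16.58
ee_pos: [618.2, -36.4, 0.4]
eef_rot: [0.0, 0.725, 0.688, 0.0]
force: [-0.1, -0.6, -1.7]
gripper_width: 9.1
finger_force: 51.2
```

Request:
jog_arm --increments '[0, 0.1, 0, 0, 0, 0.1, 0, 0, 0, 0, 0, 0, 0, 0, 0, 0]'

```text
clock: 16.92
ee_pos: [619.4, -36.4, 0.4]
eef_rot: [-0.001, 0.725, 0.688, -0.0]
force: [-3.3, -0.1, 0.7]
gripper_width: 9.0
finger_force: 51.6
```

```bash
cat > chk.py <<'E'
from h import *
import pickle
nest()
t=np.radians(-3.05);A=np.array([[np.cos(t),np.sin(t)],[-np.sin(t),np.cos(t)]])
b=cam('scene');P=pts(b);N=P.copy();N[...,:2]=(P[...,:2]-[578.3,-34.8])@A.T;z=P[...,2]
print([(x,round(float(np.percentile(z[q],90)),1)) for x in range(-42,30,6) for q in[(abs(N[...,0]-x)<4)&(N[...,1]<-20)&(N[...,1]>-36)&(z>5)&(z<80)] if q.sum()>2])
w=cam('wrist');P=pts(w);N=P.copy();N[...,:2]=(P[...,:2]-[578.3,-34.8])@A.T;z=P[...,2]
m=(z>19.5)&(z<24)&(abs(N[...,1])<33)&(N[...,1]>18)&(N[...,0]<130)&(N[...,0]>-20)
print('plate rear/front x',np.percentile(N[m][:,0],[1,99]).round(1),m.sum())
pickle.dump((b,w),open('last.pkl','wb'));nest()
E
python3 chk.py
```

```text
clk 16.92 TCP in nest [41.09  0.58] z 0.36 yawerr 0.069 F nest [-3.3  -0.23] 0.69 Tq [ 0.03  0.52 -0.05] w 9.0
[(-42, 38.3), (-36, 39.9), (-30, 40.1), (-24, 36.9), (-18, 36.9), (-12, 34.0), (-6, 33.5), (0, 32.2), (6, 33.3), (12, 42.5), (18, 35.5), (24, 27.0)]
plate rear/front x [ 17.4 112.6] 4890
clk 17.02 TCP in nest [41.13  0.6 ] z 0.35 yawerr 0.069 F nest [-2.69  0.42] 1.86 Tq [ 0.07  0.53 -0.02] w 9.2
```

Plunger met (about 3 N). Now small steps, watching the force.

Request:
jog_arm --increments '[0, 0.1, 0, 0, 0, 0, 0, 0, 0, 0, 0, 0]'

```text
clock: 17.27
ee_pos: [620.5, -36.4, 0.4]
eef_rot: [-0.0, 0.725, 0.688, -0.0]
force: [-5.2, 0.3, 2.8]
gripper_width: 8.6
finger_force: 51.8
```

Request:
jog_arm --increments '[0, 0.1, 0, 0, 0, 0, 0, 0, 0, 0, 0, 0]'

```text
clock: 17.52
ee_pos: [621.4, -36.5, 0.4]
eef_rot: [-0.001, 0.725, 0.688, -0.0]
force: [-4.8, 0.3, 2.4]
gripper_width: 8.9
finger_force: 51.9
```

```bash
python3 chk.py
```

```text
clk 17.52 TCP in nest [43.1   0.64] z 0.36 yawerr 0.066 F nest [-4.83  0.08] 2.38 Tq [ 0.13  0.83 -0.07] w 8.9
[(-42, 37.4), (-36, 41.0), (-30, 40.6), (-24, 38.5), (-18, 35.4), (-12, 33.0), (-6, 32.9), (0, 30.8), (6, 40.5), (12, 42.4), (18, 34.3), (24, 25.8)]
plate rear/front x [ 19.4 112.6] 4879
clk 17.62 TCP in nest [43.08  0.61] z 0.32 yawerr 0.066 F nest [-5.32 -0.2 ] 2.24 Tq [ 0.09  0.79 -0.06] w 9.3
```

Request:
jog_arm --increments '[0, 0.07, 0, 0, 0, 0, 0, 0, 0, 0, 0, 0, 0, 0, 0, 0]'

```text
clock: 17.95
ee_pos: [621.7, -36.5, 0.4]
eef_rot: [-0.001, 0.725, 0.688, -0.001]
force: [-6.8, 0.7, 2.8]
gripper_width: 9.2
finger_force: 51.9
```

```bash
python3 chk.py
```

```text
clk 17.95 TCP in nest [43.4   0.64] z 0.37 yawerr 0.065 F nest [-6.79  0.31] 2.81 Tq [ 0.15  0.93 -0.04] w 9.2
[(-42, 38.0), (-36, 40.6), (-30, 40.3), (-24, 37.3), (-18, 36.0), (-12, 34.2), (-6, 31.8), (0, 29.8), (6, 39.3), (12, 42.5), (18, 34.3), (24, 27.4)]
plate rear/front x [ 19.8 112.6] 4895
clk 18.05 TCP in nest [43.4   0.65] z 0.35 yawerr 0.066 F nest [-5.57  0.49] 3.07 Tq [ 0.07  0.93 -0.05] w 8.7
```

Request:
jog_arm --increments '[0, 0.07, 0, 0, 0, 0, 0, 0, 0, 0, 0, 0, 0, 0, 0, 0]'

```text
clock: 18.38
ee_pos: [622.1, -36.5, 0.4]
eef_rot: [-0.001, 0.725, 0.688, -0.001]
force: [-6.7, -0.3, 3.9]
gripper_width: 8.8
finger_force: 52.0
```

```bash
python3 chk.py
```

```text
clk 18.38 TCP in nest [43.83  0.65] z 0.36 yawerr 0.061 F nest [-6.64 -0.62] 3.93 Tq [ 0.1   1.03 -0.09] w 8.8
[(-42, 37.3), (-36, 40.2), (-30, 39.8), (-24, 37.7), (-18, 34.6), (-12, 33.8), (-6, 32.2), (0, 29.7), (6, 39.5), (12, 42.5), (18, 34.6), (24, 27.7)]
plate rear/front x [ 20.3 112.5] 4892
clk 18.48 TCP in nest [43.83  0.64] z 0.38 yawerr 0.065 F nest [-7.39  0.69] 3.49 Tq [ 0.11  1.02 -0.14] w 9.1
```

Request:
jog_arm --increments '[0, 0.07, 0, 0, 0, 0, 0, 0, 0, 0, 0, 0, 0, 0, 0, 0]'

```text
clock: 18.82
ee_pos: [622.6, -36.5, 0.4]
eef_rot: [-0.001, 0.725, 0.688, -0.001]
force: [-6.5, 1.0, 4.1]
gripper_width: 9.0
finger_force: 52.1
```

```bash
python3 chk.py
```

```text
clk 18.82 TCP in nest [44.29  0.67] z 0.39 yawerr 0.063 F nest [-6.58  0.6 ] 4.12 Tq [ 0.15  1.1  -0.12] w 9.0
[(-42, 38.7), (-36, 40.0), (-30, 38.3), (-24, 36.6), (-18, 34.3), (-12, 31.0), (-6, 27.3), (0, 24.3), (6, 27.9), (12, 35.7), (18, 28.2), (24, 26.1)]
plate rear/front x [ 20.7 112.5] 4889
clk 18.92 TCP in nest [44.31  0.71] z 0.41 yawerr 0.065 F nest [-8.52  0.64] 3.9 Tq [ 0.11  1.11 -0.15] w 8.9
```

The catch profile matches its starting "down" shape, so it has dropped. I'll back off gently so the carrier settles on the catch before I open.

Request:
jog_arm --increments '[0, 0.03, 0, 0, 0, 0, 0, 0, 0, 0, 0, 0, 0, -0.05, 0, 0, 0, -0.05, 0, 0, 0, -0.05, 0, 0, 0, -0.05, 0, 0, 0, -0.05, 0, 0, 0, -0.05, 0, 0, 0, 0, 0, 0, 0, 0, 0, 0]'

```text
clock: 19.83
ee_pos: [621.5, -36.5, 0.3]
eef_rot: [0.0, 0.725, 0.688, 0.0]
force: [-3.7, 1.1, -0.1]
gripper_width: 8.9
finger_force: 51.4
```

```bash
python3 chk.py
```

```text
clk 19.83 TCP in nest [43.24  0.61] z 0.31 yawerr 0.071 F nest [-3.74  0.87] -0.12 Tq [ 0.21  0.47 -0.09] w 8.9
[(-42, 38.0), (-36, 39.9), (-30, 39.5), (-24, 35.6), (-18, 34.0), (-12, 30.4), (-6, 27.7), (0, 24.7), (6, 27.1), (12, 35.6), (18, 28.9), (24, 27.3)]
plate rear/front x [ 19.5 112.6] 4876
clk 19.93 TCP in nest [43.2  0.6] z 0.31 yawerr 0.072 F nest [-2.4   1.02] 0.26 Tq [ 0.18  0.49 -0.02] w 9.3
```

Request:
jog_arm --increments '[0, -0.05, 0, 0, 0, -0.05, 0, 0, 0, 0, 0, 0, 0, 0, 0, 0]'

```text
clock: 20.27
ee_pos: [620.4, -36.5, 0.3]
eef_rot: [0.0, 0.725, 0.688, 0.0]
force: [-2.3, 1.6, -1.1]
gripper_width: 8.8
finger_force: 51.3
```

Request:
jog_arm --increments '[0, -0.05, 0, 0, 0, -0.03, 0, 0, 0, 0, 0, 0, 0, 0, 0, 0]'

```text
clock: 20.6
ee_pos: [619.9, -36.5, 0.4]
eef_rot: [0.0, 0.725, 0.688, 0.0]
force: [-0.9, 0.6, -1.0]
gripper_width: 9.2
finger_force: 51.2
```

```bash
python3 chk.py
```

```text
clk 20.6 TCP in nest [41.63  0.5 ] z 0.37 yawerr 0.072 F nest [-0.9   0.56] -1.0 Tq [ 0.16  0.25 -0.02] w 9.2
[(-42, 38.3), (-36, 39.7), (-30, 38.8), (-24, 35.9), (-18, 33.1), (-12, 30.2), (-6, 27.6), (0, 24.8), (6, 28.5), (12, 33.6), (18, 29.9), (24, 26.9)]
plate rear/front x [ 17.9 112.6] 4824
clk 20.7 TCP in nest [41.63  0.51] z 0.39 yawerr 0.072 F nest [-0.34  0.72] -1.91 Tq [ 0.16  0.18 -0.05] w 8.8
```

Request:
jog_arm --increments '[0, -0.03, 0.02, 0, 0, 0, 0, 0, 0, 0, 0, 0]' --newtons 20

```text
clock: 20.95
ee_pos: [619.9, -36.5, 0.4]
eef_rot: [0.0, 0.725, 0.688, 0.0]
force: [0.1, 0.7, -2.4]
gripper_width: 8.8
finger_force: 51.1
```

Request:
jog_arm --increments '[0, 0, 0, 0, 0, 0, 0, 0, 0, 0, 0, 0, 0, 0, 0, 0, 0, 0, 0, 0, 0, 0, 0, 0]' --hand 3

```text
clock: 21.45
ee_pos: [619.6, -36.6, 0.4]
eef_rot: [0.0, 0.725, 0.688, 0.0]
force: [-0.4, -0.0, 0.2]
gripper_width: 30.2
finger_force: 0.0
```

Request:
jog_arm --increments '[0, 0, -0.5, 0, 0, 0, -1, 0, 0, 0, -2, 0, 0, 0, -2.5, 0, 0, 0, -2.5, 0, 0, 0, -2, 0, 0, 0, -1, 0, 0, 0, 0, 0, 0, 0, 0, 0]'

```text
clock: 22.2
ee_pos: [619.7, -36.5, 115.9]
eef_rot: [0.001, 0.725, 0.688, 0.0]
force: [0.1, 0.1, -1.1]
gripper_width: 30.0
finger_force: 0.0
```

```bash
python3 chk.py; python3 - <<'E'
import pickle,cv2,numpy as np
b,w=pickle.load(open('last.pkl','rb'))
cv2.imwrite('pics/fin.png',np.hstack([cv2.resize(w['img'],(400,300)),cv2.resize(b['img'][150:240,190:310],(400,300),interpolation=cv2.INTER_CUBIC)]))
E
```

```text
clk 22.2 TCP in nest [41.41  0.47] z 115.89 yawerr 0.069 F nest [0.1  0.06] -1.14 Tq [-0.01 -0.01  0.02] w 30.0
[(-42, 38.6), (-36, 40.2), (-30, 39.4), (-24, 35.1), (-18, 33.6), (-12, 30.6), (-6, 28.3), (0, 23.4), (6, 28.1), (12, 34.9), (18, 29.5), (24, 27.5)]
plate rear/front x [ 18.  112.3] 1870
clk 22.3 TCP in nest [39.65  0.66] z 113.46 yawerr 0.069 F nest [ 0.36 -0.37] -0.75 Tq [-0.01 -0.03 -0.  ] w 29.5
```

View pics/fin.png

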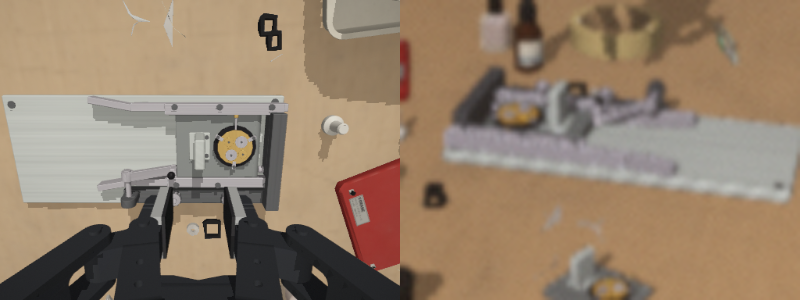

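The carrier sits flat and straight against the catch at (175,150), with the catch down behind it. The gripper is clear, so I'm handing in.

```bash
python3 -c "
from h import *
print(r.finish_job())"
```

```text
the job is handed in; nothing more can be done
None
```

The carrier is latched in the nest: rounded edge towards the stop, catch down behind it, gripper clear. I handed the job in at about 22 s, with wrist force under 9 N in every reading while sliding; no pass or fail result came back.

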